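Start a flask stopper without crossing its threads

TASK

Take the orange stopper from the chopping board, set it upright in the mouth of the steel food flask and screw it clockwise fully home, so that its flange sits down on the flask's rim. Start it gently: if it comes up solid early, while it still stands high, the threads are crossed, so stop, turn it back until it drops into the thread and start again; never force it by turning on against the resistance or by pushing hard. When it is home, let go of it, and leave the mug, the spice jar and the spoon where they are.

Things in the scene. Friction and masses are not known exactly. Their poses are not given: they have to be found in the camera images.
- stopper: Orange and black screw stopper, about 0.16 kg, 72 mm tall, loose, standing upright on the board; origin: centre of its underside, z up. Black plug 39 mm in diameter and 34 mm long, foot tapered over 6 mm. Three black pins, 5 mm thick, stick out of the plug to 26.5 mm from the axis, 120 degrees apart, the first along its x; their centres lie 16 mm above the origin.
- stopper_grip (a point): Middle of the stopper's orange grip bar, where the tool point goes: 64 mm above the stopper's origin. The bar is 44 mm along x, 14 mm across y (grasp it across y) and spans 40 to 72 mm above the origin; the flange lies right below it.
- stopper_flange (a point): Centre of the underside of the stopper's orange flange, 34 mm above the stopper's origin. Flange 66 mm in diameter, 6 mm thick. Screwed home, it sits on the flask's rim. The stopper drops or sinks only if the hand follows it down.
- flask_mouth (a point): Centre of the mouth, at rim height, of the open upright steel flask, z up. Rim 136 mm above the counter, 72 mm across; body 92 mm wide. Bore 57 mm wide and 46 mm deep, 43 mm wide inside the thread ridges. The flask cannot slide or tip.
- flask_thread (a point): On the bore's axis, 16 mm below the rim, at the entry gaps' ledges. Seen from above, going clockwise: open gap 34 degrees, ridge 78 degrees, end post 8 degrees, three times round, direction not told. Pins in the gaps: flange 4.5 mm above the rim; then 70 to 100 degrees clockwise draw it down to 0, solid. Pins on the ridges (crossed): 14 mm above, on posts 18; turn back up to 90 degrees to drop.
- coaster: Fixed black rubber coaster, 116 mm wide and 6 mm high, with the flask on it; origin at the centre of its underside. Turned against solid resistance, the flask winds up on the rubber like a spring, about 2.5 N m per rad, and springs back: 0.1 rad too far shows as 0.25 N m on the tool. Over about 0.5 N m is forcing it, and so is pressing or landing with over 40 N. Free turning takes under 0.15 N m.
- board: Fixed light wooden chopping board 160 x 140 x 14 mm, origin at the centre of its underside. The stopper stands on it.
- mug: Blue ceramic mug, 80 mm wide, 90 mm tall, handle along its y, origin at the centre of its underside. Leave alone.
- spice_jar: Small jar with a red cap, 44 mm wide, 85 mm tall, origin at the centre of its underside. Leave alone.
- spoon: Spoon lying along its x on the counter near the robot. Leave alone.
There are look-alikes about, which are no part of the job. Leave any blue or yellow look-alike of the stopper alone.

How it is judged:
By the outcome, as a careful person would: the job done as asked, in the order asked, and still so for the second after the job is handed in, with the robot touching nothing.
It also fails if it takes over 67 s, if anything falls off the work surface, if the arm or the gripper's body presses on something with over 40 N, if the wrist force passes 120 N, or if a joint passes its speed limit or range.

ROBOT

A 6-joint arm with a two-finger parallel gripper is mounted at the origin on the work surface. World frame = base frame: x ahead of the robot, y to its left, z up, the work surface at z = 0. Lengths are in mm, angles in rad, forces in N, time in s.
With the tool pointing down it reaches from about 275 to 750 mm from the base axis. Payload 10.2 kg.
Tool frame: the origin (TCP) lies between the finger pads, 19 mm behind the fingertips; this is the grasp point; z points along the fingers, y is the line along which they close (so a half turn about z gives the same grasp; the last joint's range is limited). The gripper opens to 85 mm and grips with 20 to 120 N. Pads are 22 mm wide; open, the fingers measure 114 mm over their backs; the gripper's body (76 mm by 85 mm) begins 54 mm behind the grasp point. The pads swing forward as they close: fully open they stand 13 mm farther back than shut.
Start: joints at [0.927, 0.313, 1.498, -0, 1.331, -0.223], TCP at [214.471, 479.201, 249.994] pointing down, gripper open.
Joint ranges: [-2.94, 2.94], [-0.97, 2.17], [0.19, 2.56], [-1.23, 4.37], [0.02, 3.11], [-2.88, 2.88]. Speed limits (rad/s): [2.39, 2.39, 3.01, 3.14, 3.14, 3.14].

INTERFACE

Orientations are given as a unit quaternion [w, x, y, z].
In Python, from rig import * gives the robot as it stands. The module is installed in compiled form; this text tells all that it offers.
- The arm moves only by the shell command python3 -m crank 'ROWS' [FORCE]. ROWS is JSON, a list that holds one entry, the list of rows, each a list of 7 numbers: the shift along the tool's x, y, z in units of 25 mm (1.0 is 25 mm), then the turn, a rotation vector about the tool's x, y, z in units of 8 degrees (1.0 is 8 degrees), then the finger opening in mm, from 0 to 85.4. A call has exactly 8 rows; each row shifts and turns the commanded pose from where the row before left it, along the tool's axes as they then stand; what a row does not reach is not made up. A row lasts 1/10 s, in which the tool goes at most 50 mm and 8.59 degrees, less where a joint would pass 70% of its speed; a pose out of reach is approached as far as the arm can. A call is refused whole if a number of a shift passes 1 or a number of a turn 1, either way. A call with a gripper value outside its range is refused whole. The fingers move at their own pace and stop on an object; FORCE is the grip in N (left out, the last holds). Time passes only in rows, so rows that do not move let the fingers close, or fill a call up. It gives the time, the measured TCP pose, the force, the opening and the grip force at its end, in the units of the state.
- sense(): the state, without advancing time (a new reading comes with each control period).
- capture(name): name is "side" or "top" or "wrist"; returns the picture (420x560x3 uint8, blue, green, red); there is no depth.
- camera_model(name): a dict with "fx", "fy", "cx", "cy" (pixels), "k1" (the pictures are not rectified: a ray, as slopes to the right and down, at radius r is drawn at 1 + k1 r^2 times it, then the intrinsics apply), "world_from_camera" (4x4, takes a point from camera to world coordinates); the wrist camera has in their place "T_tool_cam" (4x4, takes a point from camera to tool coordinates, whose origin is the TCP and whose axes are the flange's). Camera axes: x right, y up, looking along -z (the intrinsics and any distortion apply to the point x, -y, -z); pixel columns grow to the right and rows downward; lengths in mm; the calibration is good to about 2 mm. A picture is of the moment at which its call begins: read the wrist's pose just before it. camera_model takes no time and is no camera call.
- finish_job(): hands the job in; it is judged then, once.
The state is a dict: "time_s": time; "joints": joint angles; "dq": joint speeds; "tau": joint torques, N m; "eef_pos": TCP position; "ee_rot": TCP orientation; "force": force on the tool from outside, world axes, zero at the start; "wrist_torque": the same for the moment, N m; "grip_width": opening from 0.0 (shut) to 1.0 (fully open); "grip_force": force on a finger pad.
Only numpy, scipy, OpenCV 4.12 (cv2) and the standard library are available. Lean on these libraries where they do the work, as an engineer would, in place of code of your own. Each camera call takes 0.05 s, during which the arm holds its last target. There are 200 camera calls.

## Working session

There is one attempt and no reset: what is moved stays moved. The work goes in short steps, Python scripts to look and compute and a shell command to move; the robot and the scene stay as the last step left them, time stands still between calls to the robot, and variables do not carry over. Pictures are saved under pics/ and viewed, at most 10 in all, crops included, and the job is handed in when it is done.

```bash
mkdir -p pics; python3 - <<'E'
from rig import *
import cv2,numpy as np
s=sense();print(s)
for n in("side","top","wrist"):
    cv2.imwrite(f"pics/{n}0.png",capture(n))
    m=camera_model(n);print(n,{k:(np.round(v,3).tolist()) for k,v in m.items()})
a=cv2.imread("pics/side0.png");b=cv2.imread("pics/top0.png")
E
```

```text
{'time_s': 0.0, 'joints': array([ 9.26589722e-01,  3.13456818e-01,  1.49845265e+00,  1.39057232e-05,
        1.33100377e+00, -2.23389112e-01]), 'dq': array([-0.00021564,  0.0003777 , -0.00199568,  0.00129709, -0.00057637,
       -0.00128581]), 'tau': array([-7.50077265e-05, -4.12259066e+01, -2.59741455e+01, -2.19152294e-04,
        4.09469329e-03,  2.80166802e-05]), 'eef_pos': array([214.32186371, 478.99941367, 249.42571573]), 'ee_rot': array([-2.83660892e-04,  2.08861223e-01,  9.77945067e-01, -5.96294024e-04]), 'force': array([0.24264415, 0.43732958, 0.18812152]), 'wrist_torque': array([ 0.04720941, -0.01255479, -0.02360224]), 'grip_force': 0.0, 'grip_width': 1.0006588896905733}
side {'fx': 509.678, 'fy': 509.678, 'cx': 273.853, 'cy': 210.234, 'k1': -0.157, 'world_from_camera': [[0.815, 0.382, -0.435, 80.207], [-0.579, 0.508, -0.637, -655.058], [-0.023, 0.772, 0.636, 816.694], [0.0, 0.0, 0.0, 1.0]]}
top {'fx': 501.263, 'fy': 501.263, 'cx': 275.71, 'cy': 209.87, 'k1': -0.187, 'world_from_camera': [[0.023, 0.982, -0.186, 353.266], [-1.0, 0.024, 0.004, 49.82], [0.009, 0.185, 0.983, 1238.929], [0.0, 0.0, 0.0, 1.0]]}
wrist {'fx': 322.784, 'fy': 322.784, 'cx': 273.244, 'cy': 210.246, 'k1': -0.02, 'T_tool_cam': [[-0.0, 0.965, 0.264, 66.966], [1.0, 0.0, -0.0, -0.378], [-0.0, 0.264, -0.965, -123.786], [0.0, 0.0, 0.0, 1.0]]}
```

View pics/top0.png

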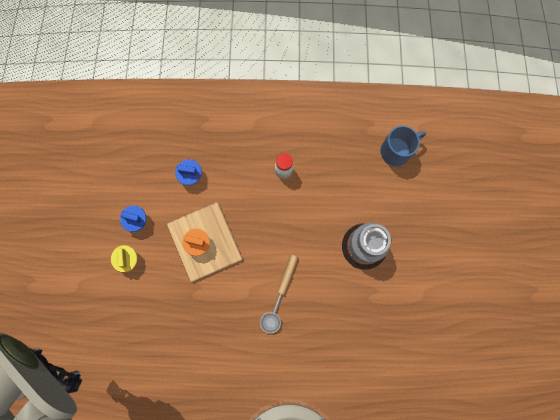

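View pics/side0.png

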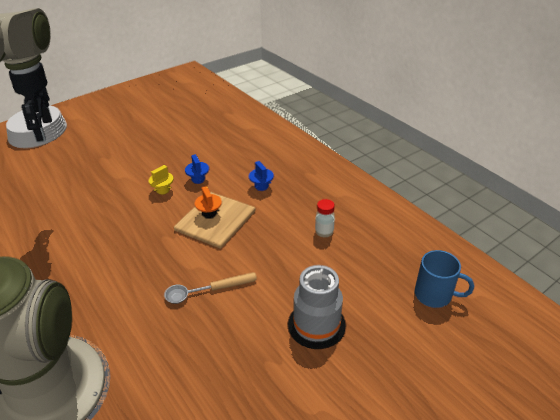

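The top view shows the orange stopper near (196,242) on the board and the flask mouth near (375,239). The side view shows them at (208,203) and (319,280). Next I'll triangulate both.

```bash
cat > h.py <<'E'
from rig import *
import cv2,numpy as np
from scipy.spatial.transform import Rotation as R
def T_tool(s):
    T=np.eye(4);q=s["ee_rot"];T[:3,:3]=R.from_quat([q[1],q[2],q[3],q[0]]).as_matrix();T[:3,3]=s["eef_pos"];return T
def cam(n,s=None):
    m=camera_model(n);T=m["world_from_camera"] if n!="wrist" else T_tool(s)@m["T_tool_cam"];return m,np.array(T)
def ray(n,uv,s=None):
    m,T=cam(n,s);d=np.array([(uv[0]-m["cx"])/m["fx"],(uv[1]-m["cy"])/m["fy"]]);p=d.copy()
    for _ in range(20):p=d/(1+m["k1"]*(p@p))
    return T[:3,3],T[:3,:3]@np.array([p[0],-p[1],-1])
def onz(n,uv,z,s=None):
    o,d=ray(n,uv,s);return o+d*(z-o[2])/d[2]
def proj(n,P,s=None):
    m,T=cam(n,s);P=np.atleast_2d(P);c=(P-T[:3,3])@T[:3,:3];x=c[:,0]/-c[:,2];y=-c[:,1]/-c[:,2];f=1+m["k1"]*(x*x+y*y)
    return np.c_[m["fx"]*x*f+m["cx"],m["fy"]*y*f+m["cy"]]
E
python3 - <<'E'
from h import *
for n,z in(("top0",0),("side0",0)):
    a=cv2.imread(f"pics/{n}.png");h=cv2.cvtColor(a,cv2.COLOR_BGR2HSV)
    m=((h[...,0]>5)&(h[...,0]<14)&(h[...,1]>215)&(h[...,2]>170)).astype(np.uint8)
    k,l,st,c=cv2.connectedComponentsWithStats(m)
    for i in range(1,k):
        if st[i,4]>30:print(n,st[i],c[i].round(1))
print(onz("top",(197,242),60),onz("side",(208,203),56))
print("flask",onz("top",(375,239),136),onz("side",(319,280),136))
print("board",onz("top",(205,242),14))
a=cv2.imread("pics/top0.png");b=cv2.imread("pics/side0.png")
c=[cv2.resize(x,(390,390),interpolation=cv2.INTER_CUBIC) for x in(a[210:275,165:230],a[205:270,340:405],b[170:235,175:240],b[255:320,285:350])]
cv2.imwrite("pics/c1.png",cv2.resize(np.vstack([np.hstack(c[:2]),np.hstack(c[2:])]),(600,600)))
E
```

```text
side0 [202 187  19  23 160] [212.1 198.2]
side0 [195 195  11  16  96] [199.6 203.3]
[493.77309431 229.62812826  60.        ] [490.54394505 225.56604717  56.        ]
flask [ 500.77076753 -178.64631081  136.        ] [ 497.03461069 -182.67936723  136.        ]
board [499.80388704 216.78184804  14.        ]
```

View pics/c1.png

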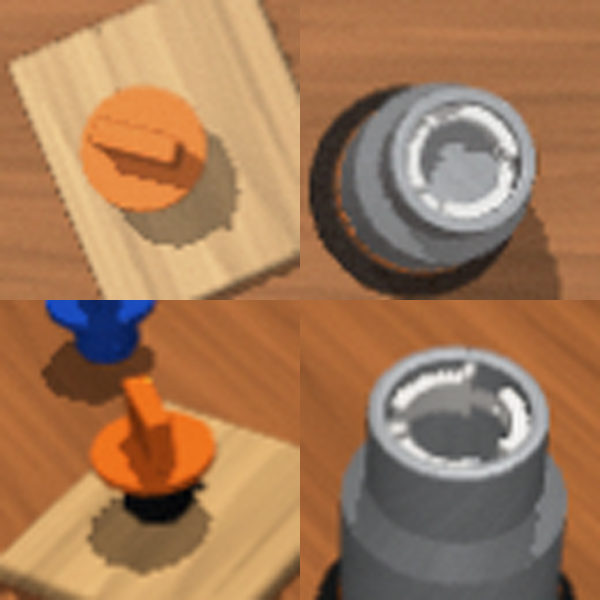

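The crop shows the bar top running from about (95,122) to (180,150), which is roughly 72° in world. White ridges and gaps are visible in the flask mouth. I'll move over the stopper.

```bash
python3 -m crank '[[[-0.9,-0.29,0.15,0,0,0,85],[-0.9,-0.29,0.15,0,0,0,85],[-0.9,-0.29,0.15,0,0,0,85],[-0.9,-0.29,0.15,0,0,0,85],[-0.9,-0.29,0.15,0,0,0,85],[-0.9,-0.29,0.15,0,0,0,85],[-0.9,-0.29,0.15,0,0,0,85],[-0.9,-0.29,0.15,0,0,0,85]]]' 40
python3 -m crank '[[[-0.9,-0.29,0.15,0,0,0,85],[-0.9,-0.29,0.15,0,0,0,85],[-0.9,-0.29,0.15,0,0,0,85],[-0.9,-0.29,0.15,0,0,0,85],[-0.9,-0.29,0.15,0,0,0,85],[-0.9,-0.29,0.15,0,0,0,85],[-0.9,-0.29,0.15,0,0,0,85],[-0.9,-0.29,0.15,0,0,0,85]]]'
python3 -m crank '[[[0,0,0,0,0,1,85],[0,0,0,0,0,1,85],[0,0,0,0,0,1,85],[0,0,0,0,0,1,85],[0,0,0,0,0,1,85],[0,0,0,0,0,1,85],[0,0,0,0,0,1,85],[0,0,0,0,0,1,85]]]'
python3 - <<'E'
from h import *
s=sense();print(s["eef_pos"],s["joints"]);a=capture("wrist");cv2.imwrite("pics/w1.png",a)
np.save("s1.npy",T_tool(s))
x=T_tool(s)[:3,0];print(np.degrees(np.arctan2(x[1],x[0])))
E
```

```text
time_s: 0.95
eef_pos: [355.6, 351.9, 219.7]
ee_rot: [-0.0, 0.209, 0.978, -0.0]
force: [-0.5, 0.5, -0.2]
grip_width: 0.993
grip_force: 0.0
time_s: 1.75
eef_pos: [496.3, 225.5, 189.6]
ee_rot: [-0.0, 0.209, 0.978, -0.0]
force: [-0.8, -0.4, 0.5]
grip_width: 0.994
grip_force: 0.0
time_s: 2.55
eef_pos: [495.5, 226.2, 189.7]
ee_rot: [-0.0, 0.697, 0.717, -0.0]
force: [0.2, -0.7, 0.1]
grip_width: 0.995
grip_force: 0.0
[495.54229613 226.2374468  189.7318288 ] [ 2.13139093e-01  4.09141095e-01  1.52476602e+00 -1.57410456e-05
  1.20831295e+00  1.85909537e-01]
91.56046099464734
```

View pics/w1.png

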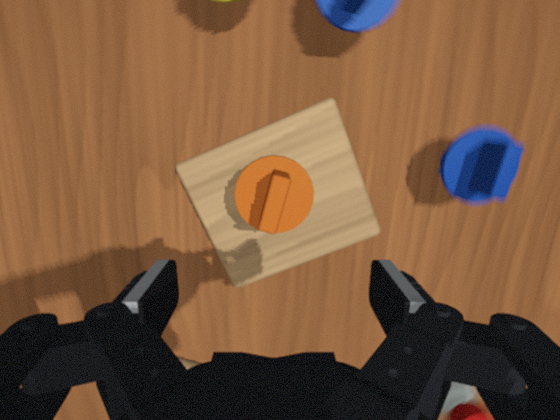

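The wrist view shows the flange centred near (274,195), with bar top-face corners at about (273,170), (291,178), (277,233) and (260,230).

```bash
python3 - <<'E'
from h import *
s=sense();a=cv2.imread("pics/w1.png");h=cv2.cvtColor(a,cv2.COLOR_BGR2HSV)
m=((h[...,0]>3)&(h[...,0]<15)&(h[...,1]>225)&(h[...,2]>90)).astype(np.uint8);m[:,:210]=0;m[:,340:]=0;m[:130]=0;m[260:]=0
c=max(cv2.findContours(m,0,1)[0],key=cv2.contourArea);e=cv2.fitEllipse(cv2.convexHull(c));print(e,cv2.boundingRect(c))
F=onz("wrist",e[0],53,s);print("flange",F)
# bar top: brighter face
v=h[...,2].copy();v[m==0]=0;
print(np.percentile(v[m>0],[5,25,50,75,95]))
q=np.array([onz("wrist",p,86,s) for p in[(273,170),(291,178),(277,233),(260,230)]]);print(q.round(1),q.mean(0))
d=(q[0]+q[1]-q[2]-q[3]);print(np.degrees(np.arctan2(d[1],d[0])))
cr=a[150:250,225:325];cv2.imwrite("pics/c2.png",cv2.resize(cr,(600,600),interpolation=cv2.INTER_CUBIC))
E
```

```text
Traceback (most recent call last):
cv2.error: OpenCV(4.12.0) /io/opencv/modules/imgproc/src/shapedescr.cpp:361: error: (-201:Incorrect size of input array) There should be at least 5 points to fit the ellipse in function 'fitEllipseNoDirect'
```

```bash
python3 - <<'E'
from h import *
s=sense();a=cv2.imread("pics/w1.png");h=cv2.cvtColor(a,cv2.COLOR_BGR2HSV)
print(h[195,245],h[200,278],h[215,300],h[195,330])
m=((h[...,0]<14)&(h[...,1]>190)&(h[...,2]>90)).astype(np.uint8);m[:,:225]=0;m[:,325:]=0;m[:145]=0;m[245:]=0
c=cv2.convexHull(max(cv2.findContours(m,0,1)[0],key=cv2.contourArea));print(cv2.boundingRect(c))
e=cv2.fitEllipse(c);print(e)
print("flange",onz("wrist",e[0],53,s))
q=np.array([onz("wrist",p,86,s) for p in[(273,170),(291,178),(277,233),(260,230)]]);print(q.round(1),q.mean(0))
d=(q[0]+q[1]-q[2]-q[3]);print(np.degrees(np.arctan2(d[1],d[0])))
cv2.imwrite("pics/c2.png",cv2.resize(a[150:250,225:325],(600,600),interpolation=cv2.INTER_CUBIC))
E
```

```text
[ 14 189 206] [ 14 190 205] [ 14 193 205] [ 18  88 195]
(248, 169, 43, 60)
((269.00579833984375, 198.2685546875), (36.64809036254883, 64.86705780029297), 25.7094783782959)
flange [491.52222044 231.72848889  53.        ]
[[494.3 260.   86. ]
 [507.2 254.6  86. ]
 [498.2 213.   86. ]
 [485.5 215.1  86. ]] [496.3235267  235.68222222  86.        ]
78.3892096820892
```

View pics/c2.png

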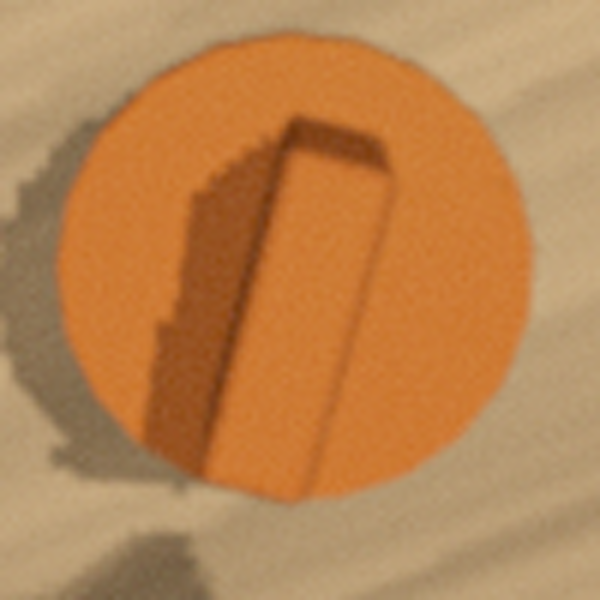

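The bar top corners in the crop are (285,147), (392,178), (308,498) and (205,478), and the flange centre is (295,266).

```bash
python3 - <<'E'
from h import *
s=sense()
f=lambda p:(p[0]/6+225,p[1]/6+150)
print("flange",onz("wrist",f((295,266)),54,s))
q=np.array([onz("wrist",f(p),86,s) for p in[(285,147),(392,178),(308,498),(205,478)]]);C=q.mean(0);print(q.round(1),C)
for d in (q[0]-q[3],q[1]-q[2]):print(np.degrees(np.arctan2(d[1],d[0])),np.linalg.norm(d))
T=T_tool(s);print("tool delta",T[:3,:3].T@(np.array([C[0],C[1],78])-T[:3,3])/25)
E
```

```text
flange [495.7199089  235.37045304  54.        ]
[[494.  256.8  86. ]
 [506.8 253.4  86. ]
 [497.7 213.   86. ]
 [484.9 215.4  86. ]] [495.86288546 234.63757408  86.        ]
77.61901137087888 42.43395808208879
77.34664963628205 41.363462727030914
tool delta [0.33548249 0.02078179 4.47026019]
```

```bash
python3 -m crank '[[[0.1,0,0.6,0,0,0.9,85],[0.1,0,0.6,0,0,0.86,85],[0,0,0.6,0,0,0,85],[0,0,0.6,0,0,0,85],[0,0,0,0,0,0,85],[0,0,0,0,0,0,85],[0,0,0,0,0,0,85],[0,0,0,0,0,0,85]]]'
python3 - <<'E'
from h import *
s=sense();print(s["eef_pos"]);a=capture("wrist");cv2.imwrite("pics/w2.png",a)
x=T_tool(s)[:3,0];print(np.degrees(np.arctan2(x[1],x[0])))
for n,z,c in(("top",54,(196.4,242.3)),("side",54,(208.1,202.5))):print(n,onz(n,c,z))
cv2.imwrite("pics/c3.png",cv2.resize(a[150:350,175:375],(600,600),interpolation=cv2.INTER_CUBIC))
E
```

```text
time_s: 3.4
eef_pos: [496.1, 231.3, 130.8]
ee_rot: [0.0, 0.778, 0.628, 0.001]
force: [0.7, -0.9, 0.9]
grip_width: 0.997
grip_force: 0.0
[496.14155744 231.30995536 130.75532826]
77.83717358493791
top [493.72771952 231.95126195  54.        ]
side [492.78216885 229.42791635  54.        ]
```

View pics/c3.png

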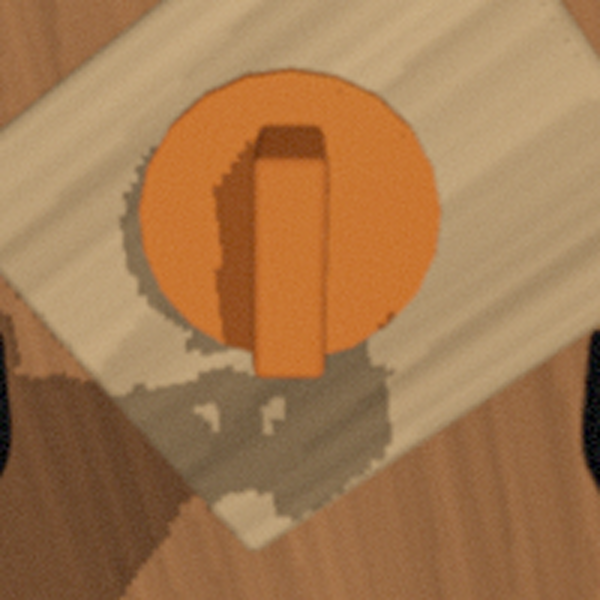

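The view is aligned with the bar, whose top spans crop (255,158) to (325,377). The flange centre is at about (290,213).

```bash
python3 - <<'E'
from h import *
s=sense();T=T_tool(s)
f=lambda p:(p[0]/3+175,p[1]/3+150)
F=onz("wrist",f((290,213)),54,s)
q=np.array([onz("wrist",f(p),86,s) for p in[(256,158),(327,159),(323,377),(255,377)]]);C=q.mean(0);print(F,C)
for d in (q[0]-q[3],q[1]-q[2]):print(np.degrees(np.arctan2(d[1],d[0])),np.linalg.norm(d))
for P in(F,C):print("tool delta",T[:3,:3].T@(np.array([P[0],P[1],78])-T[:3,3])/25)
E
```

```text
[495.79104382 235.92119917  54.        ] [495.64919512 234.52329761  86.        ]
76.9534324570291 43.089945111551565
77.3067119297095 42.90481275516981
tool delta [ 0.17635927 -0.05233581  2.10556001]
tool delta [ 0.12050374 -0.04609412  2.10553771]
```

```bash
python3 -m crank '[[[0.1,-0.04,0.4,0,0,0,85],[0,0,0.5,0,0,0,85],[0,0,0.5,0,0,0,85],[0,0,0.5,0,0,0,85],[0,0,0.2,0,0,0,85],[0,0,0,0,0,0,85],[0,0,0,0,0,0,10],[0,0,0,0,0,0,10]]]' 60
python3 -m crank '[[[0,0,0,0,0,0,10],[0,0,0,0,0,0,10],[0,0,0,0,0,0,10],[0,0,0,0,0,0,10],[0,0,0,0,0,0,10],[0,0,0,0,0,0,10],[0,0,0,0,0,0,10],[0,0,0,0,0,0,10]]]' 60
```

```text
time_s: 4.25
eef_pos: [495.7, 234.0, 78.0]
ee_rot: [0.0, 0.778, 0.628, 0.0]
force: [0.3, 0.7, 0.6]
grip_width: 0.688
grip_force: 0.0
time_s: 5.05
eef_pos: [495.6, 234.0, 77.8]
ee_rot: [0.0, 0.778, 0.628, 0.0]
force: [0.6, -0.9, 5.1]
grip_width: 0.151
grip_force: 59.3
```

```bash
python3 -m crank '[[[0,0,-0.4,0,0,0,10],[0,0,-0.9,0,0,0,10],[0,0,-1,0,0,0,10],[0,0,-1,0,0,0,10],[0,0,-1,0,0,0,10],[0,0,-1,0,0,0,10],[0,0,-1,0,0,0,10],[0,0,-1,0,0,0,10]]]' 60
python3 - <<'E'
from h import *
a=cv2.imread("pics/side0.png")
s=sense();b=capture("side");cv2.imwrite("pics/side1.png",b)
T=T_tool(s);print(s["eef_pos"])
def ov(img,O,base,n=5):
    c=np.mean(proj("side",O),0).astype(int);x0,y0=c[0]-30,c[1]-40
    k=img[y0:y0+60,x0:x0+60];k=cv2.resize(k,(300,300),interpolation=cv2.INTER_CUBIC);k=cv2.convertScaleAbs(k,alpha=2.0)
    outs=[k]
    for h in(0,180):
        j=k.copy()
        for i in range(3):
            an=np.radians(base+h-120*i)
            P=np.array([O+[r*np.cos(an),r*np.sin(an),16] for r in(19.5,26.5)])
            p=((proj("side",P)-[x0,y0])*5+2).astype(int);cv2.line(j,tuple(map(int,p[0])),tuple(map(int,p[1])),(0,255,0) if i else (255,255,0),1)
        outs.append(j)
    return np.hstack(outs)
r=[ov(a,np.array([494.5,233,14.]),77.5),ov(b,T[:3,3]+[0,0,-64.],77.5)]
cv2.imwrite("pics/c4.png",cv2.resize(np.vstack(r),(800,533)))
E
```

```text
time_s: 5.85
eef_pos: [494.9, 233.8, 261.0]
ee_rot: [-0.0, 0.778, 0.628, -0.0]
force: [0.1, 0.4, -2.3]
grip_width: 0.148
grip_force: 58.5
[494.88229954 233.79412512 261.02312875]
```

View pics/c4.png

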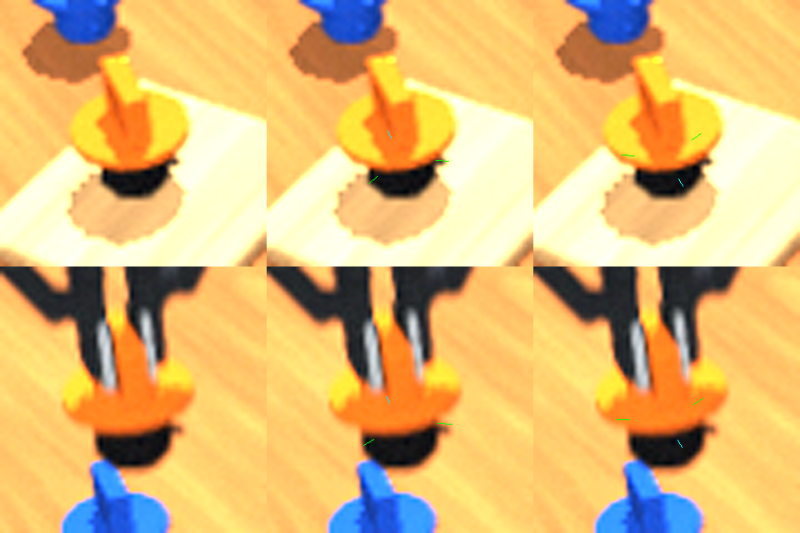

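A pin shows to the right of the plug, which matches the first hypothesis: the first pin is along tool +x. Next I'll carry the stopper to a spot where the wrist camera sees the flask mouth ahead of it.

```bash
python3 -m crank '[[[-0.5,0.1,0,0,0,0,10],[-0.9,0.17,0,0,0,0,10],[-0.9,0.17,0,0,0,0,10],[-0.9,0.17,0,0,0,0,10],[-0.9,0.17,0,0,0,0,10],[-0.9,0.17,0,0,0,0,10],[-0.9,0.17,0,0,0,0,10],[-0.9,0.17,0,0,0,0,10]]]' 60
python3 -m crank '[[[-0.9,0.17,0,0,0,0,10],[-0.9,0.17,0,0,0,0,10],[-0.9,0.17,0,0,0,0,10],[-0.9,0.17,0,0,0,0,10],[-0.9,0.17,0,0,0,0,10],[-0.9,0.17,0,0,0,0,10],[-0.9,0.17,0,0,0,0,10],[-0.9,0.17,0,0,0,0,10]]]' 60
python3 -m crank '[[[-0.9,0.17,0,0,0,0,10],[-0.9,0.17,0,0,0,0,10],[-0.9,0.17,0,0,0,0,10],[-0.9,0.17,0,0,0,0,10],[-0.9,0.17,0,0,0,0,10],[-0.4,0.1,0,0,0,0,10],[0,0,0,0,0,0,10],[0,0,0,0,0,0,10]]]' 60
python3 - <<'E'
from h import *
s=sense();a=capture("wrist");cv2.imwrite("pics/w3.png",a);np.save("T3.npy",T_tool(s));print(s["eef_pos"],s["joints"][5])
cv2.imwrite("pics/c5.png",cv2.resize(a[40:340,130:430],(600,600),interpolation=cv2.INTER_CUBIC))
E
```

```text
time_s: 6.7
eef_pos: [489.9, 59.3, 258.2]
ee_rot: [-0.001, 0.778, 0.628, -0.001]
force: [0.4, -0.1, -1.1]
grip_width: 0.157
grip_force: 58.7
time_s: 7.5
eef_pos: [485.0, -123.4, 258.2]
ee_rot: [-0.001, 0.778, 0.628, -0.001]
force: [0.8, 0.6, -2.1]
grip_width: 0.153
grip_force: 58.7
time_s: 8.3
eef_pos: [483.2, -246.3, 259.3]
ee_rot: [-0.001, 0.778, 0.628, -0.0]
force: [0.2, 0.9, -2.7]
grip_width: 0.151
grip_force: 58.6
[ 483.24868946 -246.29027292  259.3309825 ] -0.47484984005804654
```

View pics/c5.png

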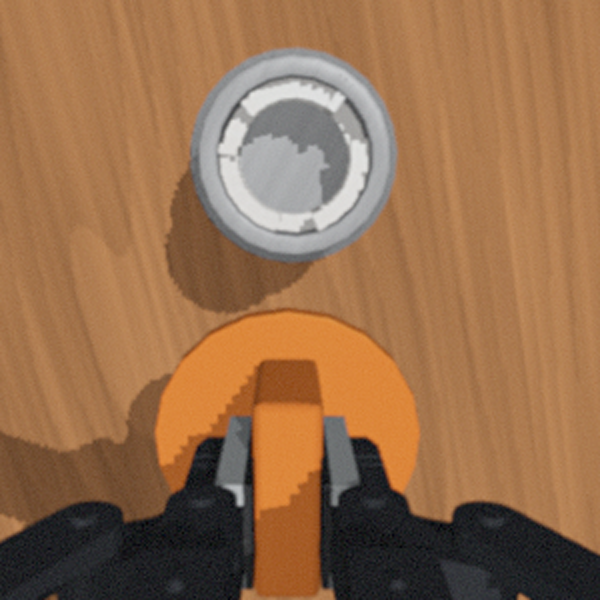

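The mouth is centred near crop (295,155), pixel (277.5,117.5), with white ridges and grey gaps. I'll sample a polar profile to get the gap directions.

```bash
python3 - <<'E'
from h import *
s=sense();a=cv2.imread("pics/w3.png");g=cv2.cvtColor(a,cv2.COLOR_BGR2GRAY)
C=onz("wrist",(277.5,117.5),136,s);print("mouth",C)
# fit: rim circle edges by gradient along rays (outer, r=36 at z136), (bore 28.5)
hsv=cv2.cvtColor(a,cv2.COLOR_BGR2HSV)[...,1].astype(np.float32)
th=np.radians(np.arange(0,360,3))
for it in range(3):
    rs=np.arange(30,43,.25);e=[]
    for t in th:
        P=proj("wrist",np.c_[C[0]+rs*np.cos(t),C[1]+rs*np.sin(t),np.full(rs.size,136.)],s).astype(np.float32)
        v=cv2.remap(hsv,P[:,0].copy(),P[:,1].copy(),1).ravel();e.append(rs[np.argmax(np.gradient(cv2.GaussianBlur(v[None],(1,1),0)[0] if 0 else np.convolve(v,np.ones(5)/5,'same'))[6:-6])+6])
    e=np.array(e);med=np.median(e);k=abs(e-med)<2.5
    A=np.c_[np.cos(th),np.sin(th),np.ones(th.size)][k];d=np.linalg.lstsq(A,e[k],rcond=None)[0];C=C+[d[0],d[1],0]
print("fit",C,d[2],k.sum());np.save("C.npy",C)
for z in(129.5,):
  for r in(23.5,26):
    t=np.arange(0,360,4);P=proj("wrist",np.c_[C[0]+r*np.cos(np.radians(t)),C[1]+r*np.sin(np.radians(t)),np.full(t.size,z)],s).astype(np.float32)
    v=cv2.remap(g,P[:,0].copy(),P[:,1].copy(),1).ravel();print(z,r);print(" ".join(f"{i}:{x}" for i,x in zip(t,v)))
for n,c in(("top",(340+461-300,0)),):pass
print("top",onz("top",(340+166/4.615,205+156/4.615),136),"side",onz("side",(285+158/4.615,255+113/4.615),136))
T=T_tool(s);print("tool delta",T[:3,:3].T@(C-T[:3,3])/25)
E
```

```text
mouth [ 500.8345596  -178.37093459  136.        ]
fit [ 499.68066636 -179.37045299  136.        ] 38.241666666666674 120
129.5 23.5
0:224 4:210 8:167 12:164 16:162 20:161 24:160 28:162 32:162 36:197 40:222 44:218 48:226 52:224 56:223 60:223 64:222 68:224 72:224 76:222 80:224 84:222 88:225 92:224 96:223 100:223 104:223 108:223 112:222 116:222 120:223 124:177 128:162 132:173 136:221 140:221 144:221 148:220 152:219 156:220 160:221 164:192 168:176 172:218 176:219 180:222 184:218 188:219 192:219 196:221 200:218 204:218 208:219 212:219 216:218 220:219 224:218 228:220 232:218 236:219 240:218 244:213 248:217 252:218 256:220 260:219 264:220 268:196 272:175 276:180 280:217 284:220 288:219 292:221 296:221 300:221 304:222 308:221 312:220 316:223 320:223 324:221 328:223 332:223 336:222 340:223 344:223 348:223 352:223 356:224
129.5 26
0:211 4:173 8:160 12:163 16:164 20:164 24:162 28:161 32:163 36:190 40:223 44:208 48:210 52:212 56:223 60:204 64:214 68:219 72:212 76:223 80:222 84:223 88:219 92:223 96:221 100:223 104:223 108:221 112:222 116:222 120:218 124:163 128:162 132:176 136:220 140:221 144:223 148:222 152:219 156:220 160:221 164:182 168:218 172:222 176:220 180:220 184:220 188:219 192:220 196:220 200:218 204:219 208:219 212:220 216:219 220:218 224:220 228:220 232:220 236:219 240:219 244:215 248:214 252:212 256:216 260:218 264:183 268:156 272:158 276:165 280:216 284:219 288:220 292:219 296:219 300:221 304:221 308:220 312:221 316:221 320:221 324:221 328:220 332:222 336:214 340:223 344:222 348:223 352:223 356:224
top [ 501.25871649 -180.85664083  136.        ] side [ 498.17182675 -181.9578326   136.        ]
tool delta [2.74082623 0.07716687 4.94720274]
```

```bash
python3 - <<'E'
from h import *
from scipy.optimize import least_squares
s=sense();T=T_tool(s)
f=lambda p:(p[0]/2+130,p[1]/2+40)
for p in((287,310),(155,430),(419,430)):
    w=onz("wrist",f(p),s["eef_pos"][2]-24,s);print((T[:3,:3].T@(w-T[:3,3])).round(1))
# mouth bore edge check by picked rim outer points
P=[(193,155),(397,155),(295,48),(295,262)]
q=np.array([onz("wrist",f(p),136,s) for p in P]);t=(q-T[:3,3])@T[:3,:3];print(t.round(1))
E
```

```text
[33.4 -0.2 24. ]
[  3.1 -32.8  24. ]
[ 3.1 32.4 24. ]
[[ 69.8 -34.8 123.7]
 [ 69.8  40.5 123.7]
 [106.4   2.7 123.7]
 [ 30.1   3.  123.7]]
```

```bash
python3 -m crank '[[[0.9,0.03,0,0,0,0,10],[0.9,0.03,0,0,0,0,10],[0.9,0.04,0,0,0,0,10],[0,0,0.2,0,0,0.9,10],[0,0,0.3,0,0,0.9,10],[0,0,0.4,0,0,0.9,10],[0,0,0.4,0,0,0.9,10],[0,0,0.2,0,0,0.9,10]]]' 60
python3 -m crank '[[[0,0,0,0,0,0.9,10],[0,0,0,0,0,0.9,10],[0,0,0,0,0,0.9,10],[0,0,0.2,0,0,0,10],[0,0,0.2,0,0,0,10],[0,0,0.1,0,0,0,10],[0,0,0,0,0,0,10],[0,0,0,0,0,0,10]]]' 60
python3 - <<'E'
from h import *
s=sense();T=T_tool(s);x=T[:3,0];print(s["eef_pos"],np.degrees(np.arctan2(x[1],x[0])),s["joints"][5],s["wrist_torque"])
b=capture("side");t=capture("top")
u=np.hstack([cv2.resize(b[210:330,260:380],(400,400),interpolation=2),cv2.resize(t[195:275,330:410],(400,400),interpolation=2)]);cv2.imwrite("pics/c6.png",cv2.convertScaleAbs(u,alpha=1.4))
print("proj axis side rim/flange",(proj("side",[[s["eef_pos"][0],s["eef_pos"][1],136]])-[260,210])*400/120)
E
```

```text
time_s: 9.15
eef_pos: [500.0, -180.2, 221.7]
ee_rot: [-0.001, 0.935, 0.355, -0.0]
force: [0.5, 0.4, -2.2]
grip_width: 0.152
grip_force: 58.5
time_s: 9.95
eef_pos: [500.3, -181.4, 210.0]
ee_rot: [0.0, 0.984, 0.176, -0.0]
force: [0.9, -0.8, -1.6]
grip_width: 0.153
grip_force: 58.6
[ 500.30067131 -181.43531774  209.98474696] 20.26509433673844 0.6488997705662229 [ 0.02105869 -0.00689869  0.01036582]
proj axis side rim/flange [[199.88970028 229.31383932]]
```

View pics/c6.png

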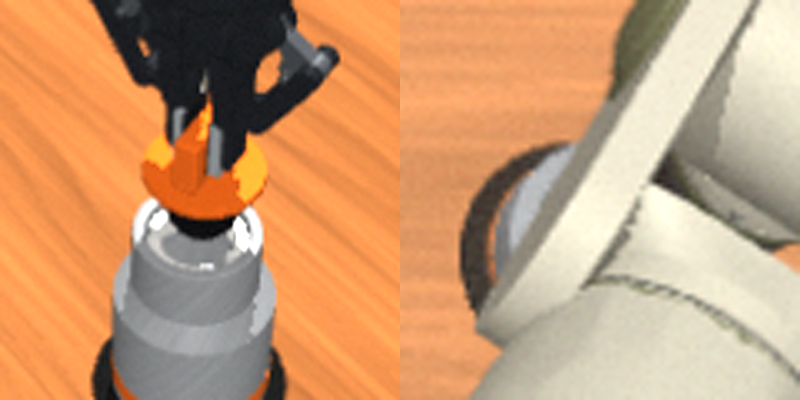

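The stopper hangs above the mouth. In the side crop the flange is centred at x≈205 and the rim at x≈198. I'll check this against the calibration.

```bash
python3 - <<'E'
from h import *
p=sense()["eef_pos"]
for z in(136,176,180,183,186):print(z,((proj("side",[[p[0],p[1],z]])-[260,210])*400/120).round(1))
P=proj("side",[[p[0],p[1],136],[p[0]+8.15,p[1]-5.79,136]]);print((P[1]-P[0])*400/120/10)
E
```

```text
136 [[200.1 229.4]]
176 [[203.  177.6]]
180 [[203.2 172.2]]
183 [[203.5 168.2]]
186 [[203.7 164.1]]
[ 1.84018886 -0.03615336]
```

```bash
python3 -m crank '[[[-0.01,-0.07,0,0,0,0,10],[0,0,0.15,0,0,0,10],[0,0,0.15,0,0,0,10],[0,0,0.15,0,0,0,10],[0,0,0.15,0,0,0,10],[0,0,0.15,0,0,0,10],[0,0,0.15,0,0,0,10],[0,0,0.1,0,0,0,10]]]' 60
python3 -m crank '[[[0,0,0.06,0,0,0,10],[0,0,0.04,0,0,0,10],[0,0,0.04,0,0,0,10],[0,0,0.04,0,0,0,10],[0,0,0.02,0,0,0,10],[0,0,0,0,0,0,10],[0,0,0,0,0,0,10],[0,0,0,0,0,0,10]]]' 60
python3 -c "
from rig import *
s=sense();print(s['eef_pos'],s['force'],s['wrist_torque'])"
```

```text
time_s: 10.85
eef_pos: [499.4, -179.9, 184.5]
ee_rot: [-0.0, 0.984, 0.175, -0.0]
force: [-0.5, -0.1, -2.2]
grip_width: 0.156
grip_force: 58.6
time_s: 11.65
eef_pos: [499.5, -179.9, 180.1]
ee_rot: [0.0, 0.984, 0.175, 0.0]
force: [1.2, -0.3, -1.5]
grip_width: 0.152
grip_force: 58.6
[ 499.47603065 -179.94171017  180.07137627] [ 1.19009058 -0.3196725  -1.48750488] [-0.00551717  0.00993388  0.00991101]
```

```bash
python3 -m crank '[[[0,0,0.04,0,0,0,10],[0,0,0.04,0,0,0,10],[0,0,0.04,0,0,0,10],[0,0,0.04,0,0,0,10],[0,0,0,0,0,0,10],[0,0,0,0,0,0,10],[0,0,0,0,0,0,10],[0,0,0,0,0,0,10]]]' 60
python3 -c "
from rig import *
s=sense();print(s['eef_pos'],s['force'],s['wrist_torque'])"
```

```text
time_s: 12.45
eef_pos: [499.5, -179.9, 176.0]
ee_rot: [0.0, 0.984, 0.175, 0.0]
force: [0.8, 0.7, -1.1]
grip_width: 0.154
grip_force: 58.6
[ 499.46670118 -179.94406349  176.04762187] [ 0.7674715   0.70270409 -1.11230982] [-0.0341601   0.04380874 -0.01042134]
```

Past the crossed height (180) with no contact, so the pins are in the gaps. Continuing down to the ledge.

```bash
python3 -m crank '[[[0,0,0.04,0,0,0,10],[0,0,0.04,0,0,0,10],[0,0,0.04,0,0,0,10],[0,0,0.04,0,0,0,10],[0,0,0.03,0,0,0,10],[0,0,0.02,0,0,0,10],[0,0,0,0,0,0,10],[0,0,0,0,0,0,10]]]' 60
python3 -c "
from rig import *
s=sense();print(s['eef_pos'],s['force'],s['wrist_torque'])"
```

```text
time_s: 13.25
eef_pos: [499.5, -179.9, 170.8]
ee_rot: [0.0, 0.984, 0.175, 0.0]
force: [1.1, -1.1, -1.2]
grip_width: 0.152
grip_force: 58.6
[ 499.45667006 -179.94081046  170.77567341] [ 1.14982869 -1.05283772 -1.19602098] [ 0.01451899  0.03617313 -0.07055134]
```

```bash
python3 -m crank '[[[0,0,0.02,0,0,0.5,10],[0,0,0.02,0,0,0.5,10],[0,0,0.01,0,0,0.5,10],[0,0,0.01,0,0,0.5,10],[0,0,0.01,0,0,0.5,10],[0,0,0,0,0,0,10],[0,0,0,0,0,0,10],[0,0,0,0,0,0,10]]]' 60
python3 -c "
from rig import *
s=sense();print(s['eef_pos'],s['force'],s['wrist_torque'])"
```

```text
time_s: 14.05
eef_pos: [500.1, -180.4, 169.9]
ee_rot: [0.001, 1.0, 0.003, 0.001]
force: [1.7, -1.8, 5.4]
grip_width: 0.155
grip_force: 59.7
[ 500.09360772 -180.37517386  169.92536987] [ 1.7449848  -1.84348156  5.39596193] [-0.26653651 -0.33529073 -0.03692877]
```

```bash
python3 -m crank '[[[0,0,0,0,0,0.5,10],[0,0,0,0,0,0.5,10],[0,0,0.01,0,0,0.5,10],[0,0,0.01,0,0,0.5,10],[0,0,0.01,0,0,0.5,10],[0,0,0,0,0,0,10],[0,0,0,0,0,0,10],[0,0,0,0,0,0,10]]]' 60
python3 -c "
from rig import *
s=sense();print(s['eef_pos'],s['force'],s['wrist_torque'])"
```

```text
time_s: 14.85
eef_pos: [499.5, -180.1, 168.5]
ee_rot: [0.0, 0.985, -0.171, 0.0]
force: [1.1, -1.4, 4.3]
grip_width: 0.15
grip_force: 59.4
[ 499.54123267 -180.06535678  168.49827176] [ 1.06777289 -1.4191828   4.34046506] [-0.26034634 -0.0652022   0.00590384]
```

Sinking as it turns (40° so far), with no resistance. Continuing.

```bash
python3 -m crank '[[[0,0,0.01,0,0,0.5,10],[0,0,0.01,0,0,0.5,10],[0,0,0.01,0,0,0.5,10],[0,0,0.01,0,0,0.5,10],[0,0,0.01,0,0,0.5,10],[0,0,0,0,0,0,10],[0,0,0,0,0,0,10],[0,0,0,0,0,0,10]]]' 60
python3 -c "
from rig import *
s=sense();print(s['eef_pos'],s['force'],s['wrist_torque'],s['joints'][5])"
```

```text
time_s: 15.65
eef_pos: [499.5, -180.0, 167.1]
ee_rot: [0.0, 0.941, -0.339, 0.0]
force: [0.1, -1.4, 5.4]
grip_width: 0.154
grip_force: 59.5
[ 499.48840489 -179.96120678  167.10083599] [ 0.12199359 -1.43499283  5.35150287] [-0.27612052 -0.01727351 -0.01153875] 1.6968344325803115
```

```bash
python3 -m crank '[[[0,0,0.01,0,0,0.5,10],[0,0,0.02,0,0,0.5,10],[0,0,0.02,0,0,0.5,10],[0,0,0,0,0,0,10],[0,0,0,0,0,0,10],[0,0,0,0,0,0,10],[0,0,0,0,0,0,10],[0,0,0,0,0,0,10]]]' 60
python3 -c "
from rig import *
s=sense();print(s['eef_pos'],s['force'],s['wrist_torque'],s['joints'][5])"
```

```text
time_s: 16.45
eef_pos: [499.7, -180.2, 166.3]
ee_rot: [0.0, 0.9, -0.436, 0.001]
force: [2.0, -1.2, 6.9]
grip_width: 0.15
grip_force: 60.0
[ 499.74839429 -180.17611172  166.3057887 ] [ 2.01075857 -1.15700636  6.86175467] [-0.28577374  0.02628473  0.0083462 ] 1.9066141236423484
```

```bash
python3 -m crank '[[[0,0,0.01,0,0,0.4,10],[0,0,0.01,0,0,0.4,10],[0,0,0,0,0,0,10],[0,0,0,0,0,0,10],[0,0,0,0,0,0,10],[0,0,0,0,0,0,10],[0,0,0,0,0,0,10],[0,0,0,0,0,0,10]]]' 60
python3 -c "
from rig import *
s=sense();print(s['eef_pos'],s['force'],s['wrist_torque'],s['joints'][5])"
```

```text
time_s: 17.25
eef_pos: [499.7, -180.2, 165.8]
ee_rot: [0.0, 0.874, -0.486, 0.001]
force: [0.8, -2.0, 8.3]
grip_width: 0.153
grip_force: 60.0
[ 499.69665186 -180.22794559  165.84980017] [ 0.76699049 -2.0141053   8.29617251] [-0.25262868  0.0266335  -0.00531919] 2.0183326706360747
```

```bash
python3 -m crank '[[[0,0,0.01,0,0,0.4,10],[0,0,0,0,0,0.4,10],[0,0,0,0,0,0,10],[0,0,0,0,0,0,10],[0,0,0,0,0,0,10],[0,0,0,0,0,0,10],[0,0,0,0,0,0,10],[0,0,0,0,0,0,10]]]' 60
python3 -c "
from rig import *
s=sense();print(s['eef_pos'],s['force'],s['wrist_torque'],s['joints'][5])"
```

```text
time_s: 18.05
eef_pos: [499.8, -180.2, 165.8]
ee_rot: [0.0, 0.846, -0.534, 0.001]
force: [-0.7, -1.5, 9.8]
grip_width: 0.151
grip_force: 60.3
[ 499.7542846  -180.23077449  165.78847988] [-0.7460998  -1.47697565  9.84575291] [-0.13521639  0.10995956  0.04633197] 2.129930646559588
```

```bash
python3 -m crank '[[[0,0,0,0,0,0.3,10],[0,0,0,0,0,0.3,10],[0,0,0,0,0,0,10],[0,0,0,0,0,0,10],[0,0,0,0,0,0,10],[0,0,0,0,0,0,10],[0,0,0,0,0,0,10],[0,0,0,0,0,0,10]]]' 60
python3 -c "
from rig import *
s=sense();print(s['eef_pos'],s['force'],s['wrist_torque'],s['joints'][5])"
```

```text
time_s: 18.85
eef_pos: [499.8, -180.1, 165.8]
ee_rot: [-0.0, 0.823, -0.569, 0.001]
force: [0.5, -0.4, 9.3]
grip_width: 0.152
grip_force: 60.3
[ 499.80080294 -180.08347827  165.78915936] [ 0.4652158  -0.44842808  9.31905117] [-0.05891385  0.04570179  0.12102251] 2.2136768851330513
```

```bash
python3 -m crank '[[[0,0,0,0,0,0.4,10],[0,0,0,0,0,0,10],[0,0,0,0,0,0,10],[0,0,0,0,0,0,10],[0,0,0,0,0,0,10],[0,0,0,0,0,0,10],[0,0,0,0,0,0,10],[0,0,0,0,0,0,10]]]' 60
python3 -c "
from rig import *
s=sense();print(s['eef_pos'],s['force'],s['wrist_torque'],s['joints'][5])"
```

```text
time_s: 19.65
eef_pos: [499.8, -180.0, 165.8]
ee_rot: [-0.0, 0.807, -0.591, 0.001]
force: [0.6, -0.5, 10.1]
grip_width: 0.152
grip_force: 60.3
[ 499.78628331 -180.01854781  165.79084707] [ 0.57079907 -0.51385033 10.1081708 ] [-0.03497748  0.06140078  0.21330373] 2.2694055932642296
```

It is solid at home: flange height 165.8 − 30 ≈ the rim, about 95° turned, torque 0.21 N m. I'll unwind the spring slightly, release and retreat.

```bash
python3 -m crank '[[[0,0,-0.02,0,0,-0.3,10],[0,0,-0.02,0,0,-0.2,10],[0,0,0,0,0,0,10],[0,0,0,0,0,0,40],[0,0,0,0,0,0,60],[0,0,0,0,0,0,60],[0,0,0,0,0,0,60],[0,0,0,0,0,0,60]]]' 40
python3 -m crank '[[[0,0,0,0,0,0,60],[0,0,-0.3,0,0,0,60],[0,0,-0.6,0,0,0,60],[0,0,-1,0,0,0,60],[0,0,-1,0,0,0,60],[0,0,-1,0,0,0,60],[0,0,-1,0,0,0,60],[0,0,-0.5,0,0,0,60]]]' 40
python3 - <<'E'
from h import *
s=sense();a=capture("wrist");b=capture("side");print(s["eef_pos"],s["joints"][5])
print(proj("wrist",[[499.7,-180,136],[499.7,-180,142]],s))
k=cv2.resize(b[210:330,260:380],(400,400),interpolation=2);cv2.imwrite("pics/c7.png",np.hstack([k,cv2.resize(a,(533,400))[:, 66:466]]))
E
```

```text
time_s: 20.45
eef_pos: [499.3, -179.9, 165.9]
ee_rot: [0.0, 0.826, -0.563, -0.0]
force: [-0.5, 0.6, 0.1]
grip_width: 0.701
grip_force: 0.0
time_s: 21.25
eef_pos: [499.7, -180.1, 303.6]
ee_rot: [-0.0, 0.826, -0.563, 0.002]
force: [0.3, -0.2, 0.3]
grip_width: 0.701
grip_force: 0.0
[ 499.72528052 -180.07499062  303.61375221] 2.2012930787222764
[[273.22016752 197.30506874]
 [273.20500109 198.77726283]]
```

View pics/c7.png

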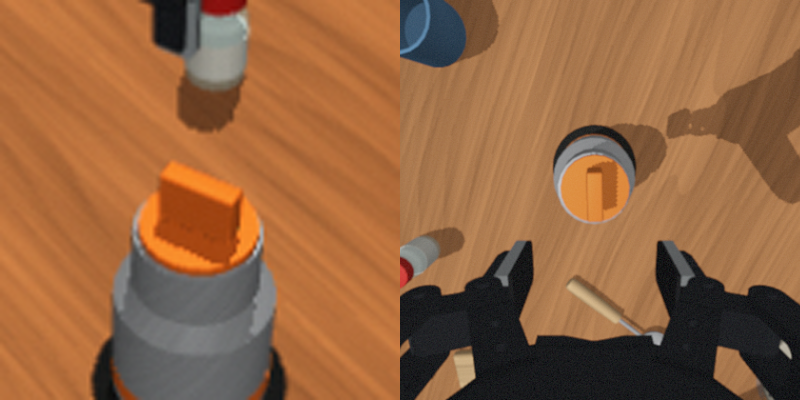

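The picture shows the flange flush on the rim, the stopper upright and the gripper clear, so I'm handing in.

```bash
python3 -c "
from rig import *
print(finish_job())"
```

```text
the job is handed in; nothing more can be done
None
```

The orange stopper is screwed clockwise fully home in the flask, its flange on the rim, without crossing threads or forcing; it was released and the job handed in at about 21 s, with the mug, spice jar and spoon left alone.

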